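# Jack up the topping tray and hold it

## Robot

A 6-joint arm with a two-finger parallel gripper is mounted at the origin on the work surface. World frame = base frame: x ahead of the robot, y to its left, z up, the work surface at z = 0. Lengths are in mm, angles in degrees, forces in N, time in s.
With the tool pointing down it reaches from about 250 to 775 mm from the base axis. Payload 4 kg.
Tool frame: the origin (TCP) lies midway between the tips of the shut fingers; the grasp point (between the pads) lies 19 mm behind it (pinch_z is the distance from the TCP to the grasp point, in mm); z points along the fingers, y is the direction in which the jaws open and shut (so a half turn about z gives the same grasp; the last joint's range is limited). The gripper opens to 94 mm and grips with 3 to 60 N. Pads are 16 mm wide; open, the fingers measure 119 mm over their backs; the gripper's body (75 mm by 177 mm) begins 78 mm behind the grasp point.
Start: joints at [-5.907, 4.996, 78.535, -0, 96.463, -5.907], TCP at [550.021, -0.007, 173.006] pointing down, gripper open.
Joint ranges: [-177.83, 177.83], [-43.37, 116.18], [15.69, 146.23], [-61.86, 241.86], [9.47, 152.12], [-147.06, 147.06]. Speed limits (degrees/s): [159.86, 159.86, 180, 180, 180, 180].

## Interface

Orientations are given as a 3x3 rotation matrix whose columns are the frame's x, y, z axes.
In Python, from bench import move_ptp, move_l, move_j, gripper_to, pause, solve_ik, get_image, Unreachable, sign_off, read_time_s, read_joint_pos, read_joint_velocities, read_tau, read_eef_pos, read_tcp_rot, read_force, read_wrist_torque, read_opening, pinch_z gives the robot as it stands. Calls block until the motion is done:
- move_ptp(position, orientation): joint-space move of the TCP to a pose.
- move_l(position, v=150, ori=None, guard=None): straight line of the TCP; ori=None keeps the orientation; v is the mean speed in mm/s. With guard (N) it stops when the force on the tool has changed by that much, and returns True; else False.
- move_j(angles): joint-space move.
- gripper_to(opening): opening from 0.0 (shut) to 1.0 (fully open); the grip force is fixed at half the most; returns when the fingers have stopped.
- pause(seconds).
- solve_ik(position, orientation): joint angles nearest the present ones, or None.
- get_image(name): name is "scene" or "side" or "wrist"; returns a dict with "frame" (384x512x3 uint8, red, green, blue), "depth" (384x512 float32, mm along the optical axis (not along the pixel's ray), 0 where there is no reading), "mtx" (3x3 intrinsics, pixels), "rvec" (rotation vector, rad) and "tvec" (3), from world to camera coordinates, as OpenCV has them; the wrist camera has in their place "tool_from_camera" (4x4, takes a point from camera to tool coordinates, whose origin is the TCP and whose axes are the flange's). Camera axes: x right, y down, z forward; pixel columns grow to the right and rows downward; lengths in mm; the calibration is good to about 2 mm. The wrist camera is an equidistant fisheye: a pixel r from the principal point sees the ray r / f radians off the axis. A picture is of the moment at which its call begins: read the wrist's pose just before it.
A pose or a line that the arm cannot do raises Unreachable and nothing moves.
- sign_off(): hands the job in, once; it reports no verdict.
Readings, each from a call of its own:
- read_time_s(): time.
- read_joint_pos(): joint angles.
- read_joint_velocities(): joint speeds.
- read_tau(): joint torques, N m.
- read_eef_pos(): TCP position.
- read_tcp_rot(): TCP orientation.
- read_force(): force on the tool from outside, world axes, zero at the start.
- read_wrist_torque(): the same for the moment, N m.
- read_opening(): opening from 0.0 (shut) to 1.0 (fully open).
Only numpy, scipy, OpenCV 4.12 (cv2) and the standard library are available. Lean on these libraries where they do the work, as an engineer would, in place of code of your own. Each camera call takes 0.05 s, during which the arm holds its last target.

## Task

Stand the small red lever jack flat on the counter with its round saddle centred under the orange lift tab (black dot) at the front of the blue topping tray. Pump the yellow handle: press it all the way down so that the tray front rises, let it come all the way back up so that the tray settles, then press it all the way down again and finish there, still holding the handle down so that the jack alone keeps the tray raised for cleaning under it. Leave the bowl, the bottle and the tub where they are.

Things in the scene. Friction and masses are not known exactly. Their poses are not given: they have to be found in the camera images.
- stand: Fixed brackets of the hinged blue topping tray; place and yaw vary. Origin on the counter right below the lift point; +x from tray front (robot side) to rear, z up. Tray: front face at x = +45 mm, rear at +285; y from -250 to +130; 45 to 107 mm above the counter. Hinge line along y at x = +295, 60 mm up. Thin rests under it at x = +75, y = -210 and +90 mm. Lidded boxes in the tray are part of it.
- lift_point (a point): Centre of the underside of the orange lift tab, right below the black dot on its top; 64 mm above the counter at rest. Tab 56 mm wide, 8 thick; sticks out of the tray's front face: front edge 20 mm before this point, tray face 45 behind it. The jack's full stroke raises it to about 80 mm; the tray (17 to 23 N here) sinks back when the jack is lowered. Axes as the tray's.
- jack: Loose red lever jack, about 0.85 kg, starts left or right. Origin on its underside, z up, +x from handle to saddle. Dark base plate 200 x 90 x 10 mm, x = -90 to +110 mm. Grip it by the red upright housing: 44 (x) by 36 mm (y), centred at x = +22, y = 0, top 105 mm up. Saddle at x = +85 mm. Handle pivot at x = 0, 55 mm up; the handle points to -x.
- saddle_top (a point): Centre of the top of the jack's round steel saddle (40 mm diameter), 50 mm above the jack's underside with the handle up, 80 mm with it fully down. Axes as the jack's.
- handle_pad (a point): Centre of the top of the yellow pad (44 x 40 mm, 14 thick) at the end of the jack's handle, 120 mm from the pivot. Pad top about 97 mm above the counter when up, about 26 mm when fully down, always about 115 mm behind (-x of) the jack's origin. Its z axis is the pad's normal, +x points along the handle to the pivot.
- handle (a joint): Handle angle, rad: 0 = fully up (sloping up 0.3 rad), 0.6 = fully down on its stop (sloping down 0.3 rad). Raises the saddle 50 mm per rad, so it meets the tab at about 0.28. A spring and the tray's weight push it back up when let go; with the tray on it, about 10 to 15 N straight down on the pad hold it.
- bowl: Red bowl, 150 mm across, 50 mm high, origin under its centre. Bystander, on the side where the jack does not start.
- bottle: Amber sauce bottle, 60 mm diameter, 150 mm high, origin under its centre. Bystander.
- tub: White tub with green lid, 90 mm diameter, 70 mm high, origin under its centre. Bystander.

How it is judged (in metres and radians):
On the way, in this order (a step that is already met when the one before it is completed fails the run):
1. the jack stands flat with its saddle centred under the lift tab, handle up (horizontal distance between saddle_top and lift_point below 0.015 m and height (world z) of jack below 0.004 m and angle between jack's own z axis and vertical below 0.05 rad and value of joint handle below 0.1 rad), for 0.2 s.
2. the handle is pressed all the way down and the tray front is raised on the jack (horizontal distance between saddle_top and lift_point below 0.015 m and height (world z) of jack below 0.004 m and angle between jack's own z axis and vertical below 0.05 rad and value of joint handle above 0.53 rad and height (world z) of lift_point above 0.074 m), for 0.1 s.
3. the handle is back up and the tray has settled (all of step 1 and height (world z) of lift_point below 0.068 m), for 0.1 s.
At the end, for the whole second after the job is handed in: Robot pressing the handle (over 0.53 of 0.6 rad, over 3 N on the jack); lift point over 74 mm high, tray resting on the jack with over 8 N, untouched by the robot; saddle within 15 mm of the lift point seen from above; jack flat (tilt under 0.05 rad, within 4 mm of the counter) and still (all of step 2 and contact force between jack and stand above 8 N and contact force between any of the fingers, the arm and jack above 3 N and linear speed of jack below 0.02 m/s and contact force between each of the fingers, the arm and stand below 0.5 N); the arm keeps its last pose, push and grip.
It fails at once if the bowl is disturbed (moved over 40 mm) (distance of bowl from where it was at the start of the episode above 0.04 m).
It fails at once if the bottle is disturbed (moved over 40 mm) (distance of bottle from where it was at the start of the episode above 0.04 m).
It fails at once if the tub is disturbed (moved over 40 mm) (distance of tub from where it was at the start of the episode above 0.04 m).
It also fails if it takes over 58 s, if anything falls off the work surface, if the arm or the gripper's body presses on something with over 40 N, if the wrist force passes 120 N, or if a joint passes its speed limit or range.

## Working session

There is one attempt and no reset: what is moved stays moved. The work goes in short steps, each a Python script; the robot and the scene stay as the last script left them, time stands still between calls to the robot, and variables do not carry over. Pictures are saved under pics/ and viewed, and the job is handed in when it is done.

```bash
ls; mkdir -p pics
python3 - <<'E'
from bench import *
import cv2,numpy as np
print(read_time_s(), pinch_z if not callable(pinch_z) else pinch_z())
for n in ["scene","side","wrist"]:
    d=get_image(n); cv2.imwrite(f"pics/{n}0.png",d["frame"][:,:,::-1]); np.save(f"{n}0.npy",d,allow_pickle=True)
    print(n,d["mtx"].tolist(),[ (k,np.array(d[k]).round(3).tolist()) for k in d if k in("rvec","tvec","tool_from_camera")])
E
```

```text
pics
0.0 18.8
scene [[408.25981845749226, 0.0, 251.20655088702836], [0.0, 408.25981845749226, 190.57108104623694], [0.0, 0.0, 1.0]] [('rvec', [2.128, 1.364, -0.504]), ('tvec', [-201.938, -305.737, 1561.199])]
side [[349.89727331464485, 0.0, 253.0553597056879], [0.0, 349.89727331464485, 191.99604375811683], [0.0, 0.0, 1.0]] [('rvec', [2.226, -0.151, 0.051]), ('tvec', [-522.111, 116.81, 950.096])]
wrist [[297.3186396354542, 0.0, 258.9437966203138], [0.0, 297.3186396354542, 190.22478812295492], [0.0, 0.0, 1.0]] [('tool_from_camera', [[-0.001, -0.962, -0.272, 78.521], [1.0, -0.0, -0.001, -0.716], [0.001, -0.272, 0.962, -211.8], [0.0, 0.0, 0.0, 1.0]])]
```

View pics/scene0.png

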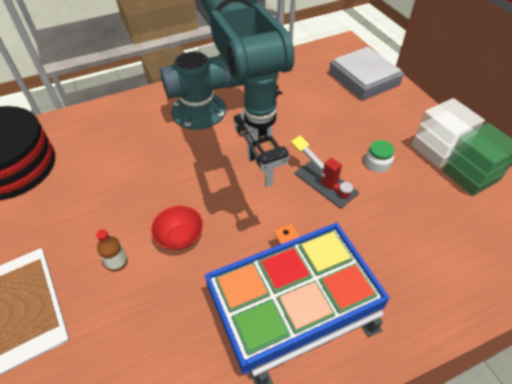

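View pics/side0.png

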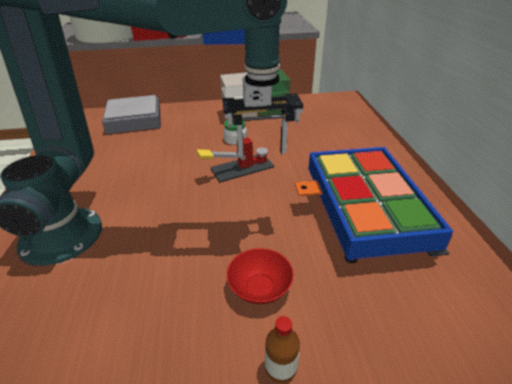

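View pics/wrist0.png

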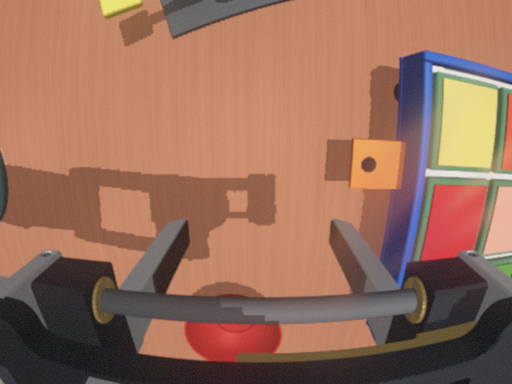

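Overall view: the tray is ahead of the robot, with the orange tab's dot at scene (287,232), side (303,187) and wrist (369,164). The jack's red housing is at scene (333,172) and side (247,150), with the yellow pad at scene (299,143). The bowl and bottle are on the other side, and the tub is beyond the jack. Next I'll measure positions.

```bash
cat > h.py <<'E'
from bench import *
import cv2,numpy as np
def ray(d,uv,pose=None):
    u,v=uv;K=d["mtx"]
    if "tool_from_camera" in d:
        p,R=pose;x=(u-K[0][2])/K[0][0];y=(v-K[1][2])/K[1][1];r=np.hypot(x,y)
        c=np.array([np.sin(r)*x/r,np.sin(r)*y/r,np.cos(r)]) if r>0 else np.array([0,0,1.])
        T=np.array(d["tool_from_camera"]);o=np.array(p)+R@T[:3,3];return o,R@T[:3,:3]@c
    R=cv2.Rodrigues(np.array(d["rvec"],float))[0];t=np.array(d["tvec"],float).ravel()
    c=np.array([(u-K[0][2])/K[0][0],(v-K[1][2])/K[1][1],1.]);c/=np.linalg.norm(c)
    return -R.T@t,R.T@c
def plane(r,z):
    o,d=r;return o+d*(z-o[2])/d[2]
def tri(rs):
    A=np.zeros((3,3));b=np.zeros(3)
    for o,d in rs:
        M=np.eye(3)-np.outer(d,d);A+=M;b+=M@o
    p=np.linalg.solve(A,b);return p,[round(float(np.linalg.norm((np.eye(3)-np.outer(d,d))@(p-o))),1) for o,d in rs]
def blobs(d,lo,hi,amin=15):
    h=cv2.cvtColor(d["frame"],cv2.COLOR_RGB2HSV)
    m=cv2.inRange(h,np.array(lo),np.array(hi))
    n,l,s,c=cv2.connectedComponentsWithStats(m)
    return m,l,[(i,s[i].tolist(),c[i].round(1).tolist()) for i in range(1,n) if s[i,4]>=amin]
def shot(n,tag):
    pose=(np.array(read_eef_pos()),np.array(read_tcp_rot()));d=get_image(n)
    cv2.imwrite(f"pics/{n}{tag}.png",d["frame"][:,:,::-1]);d["pose"]=pose
    np.save(f"{n}{tag}.npy",d,allow_pickle=True);return d
def load(f): return np.load(f,allow_pickle=True).item()
E
python3 - <<'E'
from h import *
S=load("scene0.npy");D=load("side0.npy");W=load("wrist0.npy")
pose=(np.array(read_eef_pos()),np.array(read_tcp_rot()));print(pose)
for nm,lo,hi in [("yellow",(24,130,130),(34,255,255)),("orange",(8,190,180),(18,255,255)),("red",(0,200,100),(4,255,255)),("dark",(0,0,0),(179,120,75)),("green",(50,100,80),(75,255,255))]:
    for k,d in (("S",S),("D",D),("W",W)):
        if nm in("dark",) : continue
        print(nm,k,[(a,b) for _,a,b in blobs(d,lo,hi)[2]])
p=tri([ray(S,(287,232)),ray(D,(303,187)),ray(W,(369,164),pose)]);print("dot",p)
print("2v",tri([ray(S,(287,232)),ray(D,(303,187))]))
E
```

```text
(array([5.49532871e+02, 3.45511293e-02, 1.72063514e+02]), array([[-2.11203758e-05,  9.99998561e-01, -1.69631062e-03],
       [ 9.99999986e-01,  2.14007671e-05,  1.65276812e-04],
       [ 1.65312877e-04, -1.69630710e-03, -9.99998548e-01]]))
yellow S [([292, 136, 16, 15, 132], [299.5, 142.6])]
yellow D [([198, 150, 15, 8, 91], [204.7, 153.9])]
yellow W [([100, 0, 42, 18, 187], [120.4, 8.1])]
orange S []
orange D [([295, 181, 25, 14, 220], [307.4, 187.4])]
orange W []
red S [([27, 151, 9, 10, 20], [31.9, 156.0])]
red D [([133, 28, 34, 12, 200], [146.3, 34.1]), ([244, 139, 6, 6, 19], [245.7, 141.2]), ([339, 178, 26, 18, 96], [350.3, 186.6]), ([227, 249, 66, 54, 2432], [259.3, 275.1]), ([277, 317, 14, 18, 141], [283.2, 325.3])]
red W []
green S [([452, 132, 60, 53, 1688], [482.2, 159.7]), ([370, 141, 24, 18, 331], [381.5, 149.2]), ([234, 301, 53, 49, 1546], [260.0, 325.1])]
green D [([272, 81, 17, 15, 132], [278.7, 89.1]), ([225, 121, 11, 9, 43], [230.0, 125.9]), ([337, 195, 9, 11, 17], [340.2, 200.5]), ([385, 196, 55, 35, 1186], [410.2, 213.3]), ([347, 199, 25, 4, 38], [359.1, 200.7]), ([343, 208, 18, 28, 44], [350.7, 223.0]), ([363, 232, 13, 3, 18], [369.4, 233.0])]
green W []
dot (array([672.62529299,  23.12750849,  70.90428124]), [2.8, 0.3, 2.6])
2v (array([672.98460205,  26.07764822,  68.77619216]), [0.5, 0.5])
```

Run:
```python
from h import *
S=load("scene0.npy");D=load("side0.npy")
print("pad",tri([ray(S,(299.5,142.6)),ray(D,(204.7,153.9))]))
for n,a,b in [("housing",(333,165),(247,142)),("saddle",(347,187),(262,152))]: print(n,tri([ray(S,a),ray(D,b)]))
print("tub",plane(ray(S,(381.5,149.2)),70)); print("bowl",plane(ray(D,(260,263)),50));print("bottle",plane(ray(S,(101,235)),150),plane(ray(D,(284,322)),150))
# look from above jack
R=np.array([[0,1,0],[1,0,0],[0,0,-1.]])
for p in [(480,90,330),(520,130,330)]:
    print(p,solve_ik(p,R))
im=cv2.resize(S["frame"][110:280,230:420],None,fx=4,fy=4,interpolation=cv2.INTER_CUBIC);cv2.imwrite("pics/s_crop.png",im[:600,:,::-1])
```

```text
pad (array([401.19951349, 211.3007865 ,  92.42408978]), [1.9, 1.9])
housing (array([538.56237191, 249.8802597 , 101.91693877]), [3.0, 3.0])
saddle (array([591.76327515, 276.74260616,  42.8426148 ]), [2.7, 2.7])
tub [518.74395593 449.84290665  70.        ]
bowl [ 515.47174904 -216.32025063   50.        ]
bottle [ 528.77137646 -431.29010051  150.        ] [ 524.49118557 -429.73074832  150.        ]
(480, 90, 330) [ 3.96428925e+00 -1.58026675e+00  6.75327235e+01 -2.54444375e-14
  1.14047543e+02  3.96428925e+00]
(520, 130, 330) [ 7.97472160e+00  4.57782280e+00  6.12292829e+01 -2.54444375e-14
  1.14192894e+02  7.97472160e+00]
```

View pics/s_crop.png

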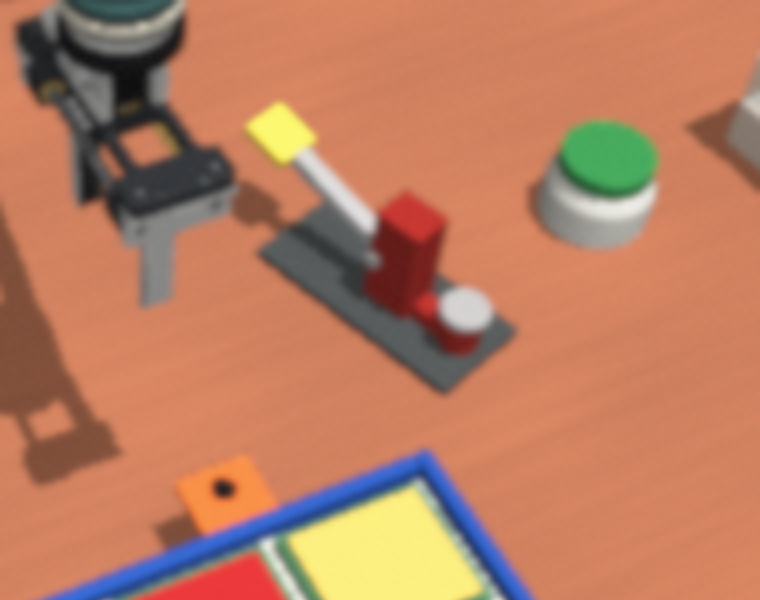

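Run:
```python
from h import *
R=np.array([[0,1,0],[1,0,0],[0,0,-1.]])
move_ptp((580,120,320),R); shot("wrist","1")
move_ptp((480,220,320),R); shot("wrist","2")
print(read_time_s())
a=cv2.imread("pics/wrist1.png");b=cv2.imread("pics/wrist2.png");cv2.imwrite("pics/w12.png",cv2.resize(np.vstack([a,b]),(400*1,600)))
```

```text
1.6667
```

View pics/wrist1.png

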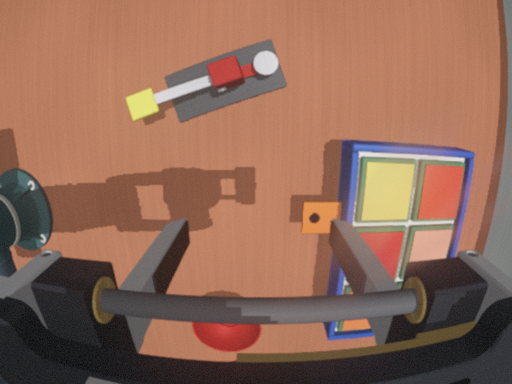

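View pics/wrist2.png

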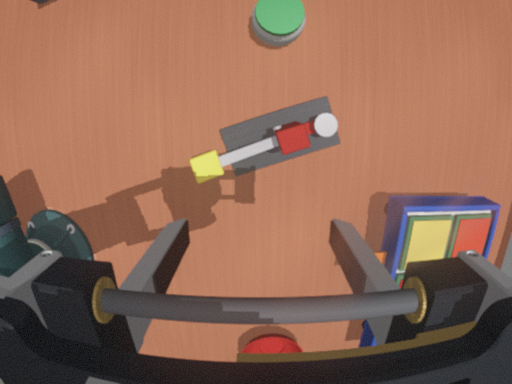

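Run:
```python
from h import *
S=load("scene0.npy");D=load("side0.npy");W0=load("wrist0.npy");W1=load("wrist1.npy");W2=load("wrist2.npy")
pr=lambda *a:print(*[np.round(x,1) if isinstance(x,np.ndarray) else x for x in a])
def comp(d,lo,hi,near,pose,z,hull=True):
    m,l,b=blobs(d,lo,hi); 
    i=min(b,key=lambda e:np.hypot(e[2][0]-near[0],e[2][1]-near[1])-0*e[1][4]); 
    c=max(cv2.findContours((l==i[0]).astype(np.uint8),0,1)[0],key=cv2.contourArea).reshape(-1,2)
    P=np.array([plane(ray(d,q,pose),z)[:2] for q in cv2.convexHull(c).reshape(-1,2)],np.float32)
    return i,cv2.minAreaRect(P)
for k,d,pc,sc,yc in (("W1",W1,(215,90),(265,63),(142,104)),("W2",W2,(270,145),(325,125),(207,166))):
    for q in [pc]: print(d["frame"][int(q[1])-25:int(q[1])+26:10,int(q[0])-30:int(q[0])+31:15].tolist()[2][:3])
    print(k,"plate",comp(d,(0,0,40),(179,70,110),pc,d["pose"],10))
    print(k,"pad",comp(d,(24,120,100),(34,255,255),yc,d["pose"],97))
    print(k,"saddle",comp(d,(0,0,160),(179,60,255),sc,d["pose"],50))
    print(k,"red",comp(d,(0,150,130),(10,255,255),pc,d["pose"],105))
    print("pose",d["pose"][0].round(1))
print("dot W0,W1,S,D at z72")
print(W0["frame"][164,369])
for d,q,p in ((W0,(369,164),(np.array([549.5,0,172.1]),W1["pose"][1])),(W1,(314,218),W1["pose"]),(S,(287,232),0),(D,(303,187),0)):
    x0,y0=q;g=d["frame"][y0-5:y0+6,x0-5:x0+6].sum(2).astype(float);w=np.clip(260-g,0,None);yy,xx=np.mgrid[-5:6,-5:6]
    q=(x0+(w*xx).sum()/w.sum(),y0+(w*yy).sum()/w.sum()); pr(np.array(q),plane(ray(d,q,p),72))
m=comp(W0,(8,170,120),(18,255,255),(377,165),(np.array([549.5,0,172.1]),W1["pose"][1]),72);print("tab",m)
m=comp(W1,(8,170,120),(18,255,255),(321,218),W1["pose"],72);print("tab",m)
q=[(265,63),(325,125)];pr("sad tri",tri([ray(W1,q[0],W1["pose"]),ray(W2,q[1],W2["pose"]),ray(S,(346.5,187.5)),ray(D,(262,152))]))
```

```text
[[215, 212, 214], [214, 211, 214], [169, 66, 58]]
W1 plate ((24, [173, 74, 99, 47, 1272], [207.8, 98.8]), ((515.5463256835938, 224.35482788085938), (178.15701293945312, 43.004669189453125), 17.204931259155273))
W1 pad ((1, [126, 88, 33, 32, 137], [141.4, 105.6]), ((400.6318664550781, 211.4823455810547), (47.187286376953125, 39.275054931640625), 15.232892990112305))
W1 saddle ((1, [253, 51, 26, 24, 486], [265.5, 62.4]), ((588.651123046875, 272.6905822753906), (39.707767486572266, 38.08174514770508), 0.25857508182525635))
W1 red ((1, [208, 56, 48, 31, 835], [228.4, 70.7]), ((538.7889404296875, 255.80581665039062), (62.51469421386719, 35.28731918334961), 15.719834327697754))
pose [579.8 119.5 318.6]
[[109, 107, 107], [103, 99, 98], [197, 195, 197]]
W2 plate ((69, [233, 146, 74, 29, 680], [261.7, 160.3]), ((496.2197570800781, 211.90658569335938), (133.05096435546875, 26.608257293701172), 18.852296829223633))
W2 pad ((1, [190, 150, 34, 33, 476], [207.6, 167.6]), ((399.81134033203125, 212.4903564453125), (44.40985870361328, 38.963623046875), 19.10556983947754))
W2 saddle ((3, [314, 113, 24, 24, 456], [325.7, 124.4]), ((588.1087646484375, 272.7777099609375), (38.85971450805664, 38.01900100708008), 1.864585280418396))
W2 red ((1, [276, 122, 39, 32, 777], [294.5, 137.2]), ((533.8155517578125, 256.14434814453125), (54.47182846069336, 34.6899299621582), 18.113651275634766))
pose [480.3 219.  319.3]
dot W0,W1,S,D at z72
[114  72  59]
[366.8 162.9] [668.3  21.9  72. ]
[314.  217.7] [669.9  20.6  72. ]
[285.4 231.8] [672.   21.7  72. ]
[303.5 186.9] [673.3  21.3  72. ]Traceback (most recent call last):
  File "<stdin>", line 22, in <module>
  File "<stdin>", line 6, in comp
ValueError: min() iterable argument is empty
```

```bash
python3 - <<'E'
from h import *
S=load("scene0.npy");D=load("side0.npy");W0=load("wrist0.npy");W1=load("wrist1.npy");W2=load("wrist2.npy")
P0=(np.array([549.5,0,172.1]),W1["pose"][1])
print("sad",tri([ray(W1,(265.5,62.4),W1["pose"]),ray(W2,(325.7,124.4),W2["pose"])]),tri([ray(W1,(265.5,62.4),W1["pose"]),ray(W2,(325.7,124.4),W2["pose"]),ray(S,(346.5,187.5)),ray(D,(262,152))]))
print("pad",tri([ray(W1,(142,104),W1["pose"]),ray(W2,(207,166),W2["pose"]),ray(S,(299.5,142.6)),ray(D,(204.7,153.5))]))
print("dot",tri([ray(W0,(368,163.5),P0),ray(W1,(314,217.7),W1["pose"]),ray(S,(286.5,232)),ray(D,(303.5,187))]))
print(cv2.cvtColor(W0["frame"],cv2.COLOR_RGB2HSV)[180,385],cv2.cvtColor(W1["frame"],cv2.COLOR_RGB2HSV)[210,322])
# blue tray rim in W1/W0/D/S, front top edge z=107
for k,d,p in (("W0",W0,P0),("W1",W1,W1["pose"]),("W2",W2,W2["pose"])):
    m,l,b=blobs(d,(8,215,150),(22,255,255),100)
    for i,s,c in b:
        if not 700<s[4]<4500: continue
        cc=cv2.findContours((l==i).astype(np.uint8),0,1)[0][0].reshape(-1,2)
        P=np.array([plane(ray(d,q,p),72)[:2] for q in cv2.convexHull(cc).reshape(-1,2)],np.float32);print(k,s,c,cv2.minAreaRect(P))
    m,l,b=blobs(d,(105,140,60),(125,255,255),100)
    i=max(b,key=lambda e:e[1][4]);pts=[];
    for v in range(i[1][1]+12,min(i[1][1]+i[1][3],(240 if k=='W0' else 230)),4):
        u=np.where(l[v]==i[0])[0]
        if len(u): pts.append((u.min(),v))
    # leftmost blue = bottom front edge (z45) visible from robot side? 
    for z in (45,107):
        Q=np.array([plane(ray(d,q,p),z)[:2] for q in pts],np.float32)
        f=cv2.fitLine(Q,cv2.DIST_HUBER,0,.01,.01).ravel();print(k,z,"ang",np.degrees(np.arctan2(f[1],f[0])),f[2:],len(Q))
E
python3 - <<'E'
import cv2
a=cv2.imread("pics/wrist1.png")[130:260,270:480];cv2.imwrite("pics/w1c.png",cv2.resize(a,None,fx=3.5,fy=3.5,interpolation=cv2.INTER_CUBIC))
E
```

```text
sad (array([588.63970507, 272.9384778 ,  48.5230533 ]), [0.0, 0.0]) (array([590.64279901, 273.79657955,  43.34188247]), [1.9, 1.4, 2.2, 2.5])
pad (array([400.75042113, 211.54634887,  93.25446444]), [1.0, 0.4, 1.0, 2.0])
dot (array([671.78816847,  21.89014606,  71.30892463]), [1.8, 2.2, 2.9, 1.8])
[ 13 152 230] [ 14 161 226]
W0 45 ang -71.760704 [757.14886 128.59196] 8
W0 107 ang -71.97325 [719.03174  119.718994] 8Traceback (most recent call last):
  File "<stdin>", line 23, in <module>
cv2.error: OpenCV(4.12.0) /io/opencv/modules/imgproc/src/linefit.cpp:618: error: (-215:Assertion failed) npoints2 >= 0 || npoints3 >= 0 in function 'fitLine'
```

View pics/w1c.png

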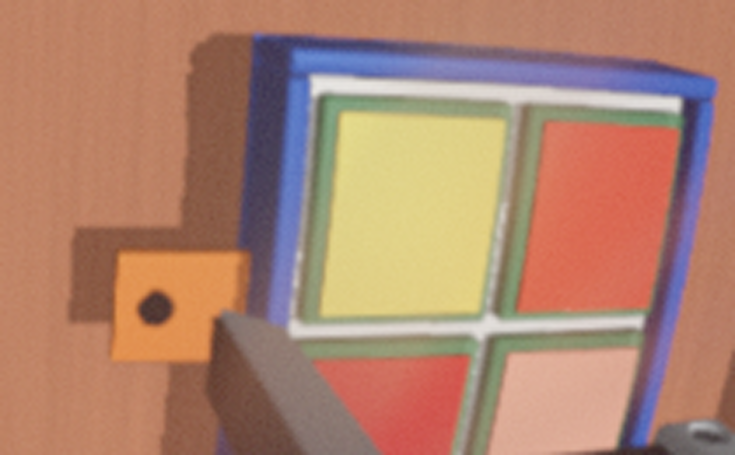

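Run:
```python
from h import *
S=load("scene0.npy");D=load("side0.npy");W0=load("wrist0.npy");W1=load("wrist1.npy")
P0=(np.array([549.5,0,172.1]),W1["pose"][1])
for d,p,c in ((W0,P0,(385,180)),(W1,W1["pose"],(322,210))):
    m,l,b=blobs(d,(11,120,170),(17,255,255),100)
    i=l[c[1],c[0]];cc=max(cv2.findContours((l==i).astype(np.uint8),0,1)[0],key=cv2.contourArea).reshape(-1,2)
    P=np.array([plane(ray(d,q,p),72)[:2] for q in cv2.convexHull(cc).reshape(-1,2)],np.float32);r=cv2.minAreaRect(P);print(r,cv2.boxPoints(r).round(1).tolist())
a=[plane(ray(W1,q,W1["pose"]),72)[:2] for q in ((303.7,202),(301.7,232.9),(340.9,202.3))];print(a)
# tray front edge top, z 107 : W1 front-left corner and lower point; scene corners
a=[plane(ray(W1,q,W1["pose"]),107)[:2] for q in ((270+290/3.5,130+75/3.5),(270+262/3.5,130+320/3.5),(270+715/3.5,130+80/3.5))];print("W1 rim",a)
a=[plane(ray(S,q),107)[:2] for q in ((207,277),(336,228),(386,294),(241,357))];print("S rim",a)
a=[plane(ray(D,q),107)[:2] for q in ((309,154),(346,242),(387,149),(453,237))];print("D rim",a)
```

```text
((681.1630859375, 19.944400787353516), (59.015655517578125, 62.325721740722656), 89.45258331298828) [[649.7000122070312, -9.300000190734863], [712.0, -9.899999618530273], [712.5999755859375, 49.20000076293945], [650.2999877929688, 49.70000076293945]]
((680.46826171875, 20.550613403320312), (56.092376708984375, 62.620933532714844), 88.91224670410156) [[648.5999755859375, -6.900000095367432], [711.2000122070312, -8.100000381469727], [712.2999877929688, 48.0], [649.7000122070312, 49.20000076293945]]
[array([651.18171268,  48.38862501]), array([650.46061735,  -6.74703288]), array([714.40636338,  47.49161002])]
W1 rim [array([717.43888526, 138.02851026]), array([713.50917717,  27.19192543]), array([952.85731338, 145.80330403])]
S rim [array([ 728.16352448, -225.02300296]), array([737.57779354, 136.68461384]), array([947.36946111, 143.94589018]), array([ 936.83204918, -224.83892365])]
D rim [array([715.68128143, 134.91951591]), array([ 703.4325748, -232.6983401]), array([957.75846183, 126.61160023]), array([ 940.87234461, -251.66324643])]
```

```bash
cat >> h.py <<'E'
def Rz(deg,s=1):
    a=np.radians(deg);c,sn=np.cos(a),np.sin(a)
    x=s*np.array([c,sn,0]);z=np.array([0,0,-1.]);return np.column_stack([x,np.cross(z,x),z])
E
python3 - <<'E'
from h import *
for s in (1,-1):
    for p,y in (((528.5,253.4,200),17.9),((528.5,253.4,62),17.9),((500,22.5,80),-1),((607.5,22.2,62),-1),((470,24,200),-1),((470,24,20),-1)):
        q=solve_ik(p,Rz(y,s));print(s,p,None if q is None else np.round(q))
E
```

```text
1 (528.5, 253.4, 200) [ 20.   9.  71.  -0. 100.  92.]
1 (528.5, 253.4, 62) [20. 12. 83. -0. 85. 92.]
1 (500, 22.5, 80) [-4.  1. 94. -0. 86. 87.]
1 (607.5, 22.2, 62) [-3. 15. 80. -0. 85. 88.]
1 (470, 24, 200) [ -4.  -5.  86.  -0. 100.  87.]
1 (470, 24, 20) [ -4.  -0. 102.  -0.  78.  87.]
-1 (528.5, 253.4, 200) [ 20.   9.  71.  -0. 100. -88.]
-1 (528.5, 253.4, 62) [ 20.  12.  83.  -0.  85. -88.]
-1 (500, 22.5, 80) [ -4.   1.  94.  -0.  86. -93.]
-1 (607.5, 22.2, 62) [ -3.  15.  80.  -0.  85. -92.]
-1 (470, 24, 200) [ -4.  -5.  86.  -0. 100. -93.]
-1 (470, 24, 20) [ -4.  -0. 102.  -0.  78. -93.]
```

Run:
```python
from h import *
R=Rz(17.9)
move_ptp((528.5,253.4,180),R)
shot("wrist","3")
print(move_l((528.5,253.4,62),v=100,guard=12), read_eef_pos())
gripper_to(0.2); print(read_opening(),read_eef_pos(),read_force())
d=shot("wrist","4"); shot("side","4"); print(read_time_s())
```

```text
False [529.17057511 253.6503612   63.01016059]
0.3769663341617332 [528.4105955  253.66428353  61.92362926] [-0.63525054  1.04627462 -0.3757306 ]
5.25
```

View pics/wrist4.png

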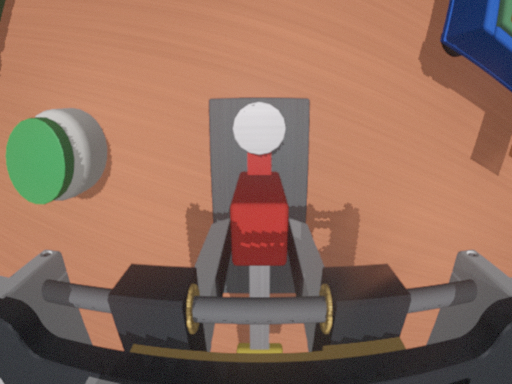

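View pics/side4.png

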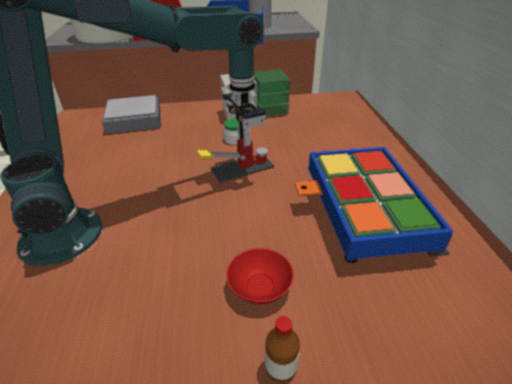

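The fingers hold the housing (opening 35 mm). In the wrist view the saddle disc is centred at (259,128) and the plate looks square to the image. Next I measure the saddle in the tool frame, then lift.

Run:
```python
from h import *
def sad(d,z):
    m,l,b=blobs(d,(0,0,170),(179,50,255),200)
    c=min(b,key=lambda e:np.hypot(e[2][0]-259,e[2][1]-128)); 
    p=plane(ray(d,c[2],d["pose"]),z);return c,p,d["pose"][1].T@(p-d["pose"][0])
print(sad(load("wrist4.npy"),50))
R=Rz(17.9)
move_l((528.5,253.4,82),v=60); pause(.2);print(read_force(),read_eef_pos(),read_opening())
d=shot("wrist","5");shot("side","5");print(sad(d,70))
move_ptp((490,22,86),Rz(-1.0)); pause(.3); print(read_eef_pos(),read_opening(),read_force())
d=shot("wrist","6");shot("side","6");shot("scene","6");print(sad(d,74),read_time_s())
```

```text
((1, [233, 102, 52, 52, 2121], [258.7, 127.6]), array([589.0328803 , 273.11479439,  50.        ]), array([63.6664917 ,  0.1364792 , 11.92123865]))
[-1.06049733 -0.10929344 -8.17849726] [528.10269083 253.18957722  81.36992159] 0.37922233936820254
((1, [233, 101, 53, 53, 2129], [258.7, 127.2]), array([589.04319693, 272.7244089 ,  70.        ]), array([64.00884761,  0.13716702, 11.29064487]))
[490.25040725  22.98032949  85.92908092] 0.3782341405966626 [-0.27676092 -0.44809727 -8.126958  ]
((1, [233, 101, 52, 53, 2132], [258.7, 127.2]), array([554.36336022,  21.53526478,  74.        ]), array([64.12851013,  0.44757038, 11.92458767])) 7.4167
```

View pics/wrist6.png

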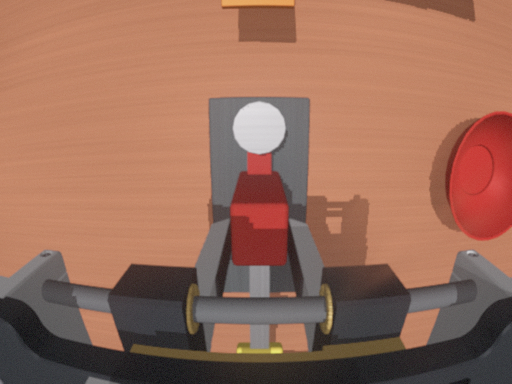

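View pics/side6.png

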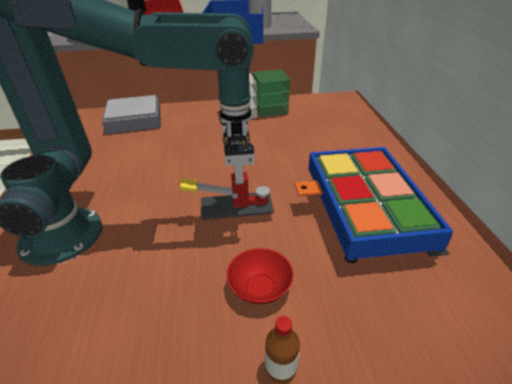

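Run:
```python
from h import *
R=Rz(-1)
print(move_l((490,22,67),v=80,guard=10)); print(move_l((555,22,67),v=100,guard=10)); pause(.2)
print(read_eef_pos(),read_force())
shot("wrist","7");shot("side","7");print(read_time_s())
```

```text
False
False
[554.47731775  22.01917561  67.05977927] [-0.46641676 -0.02452731 -7.73853681]
8.9083
```

View pics/wrist7.png

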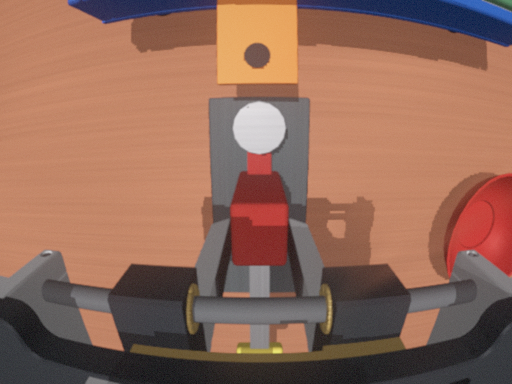

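View pics/side7.png

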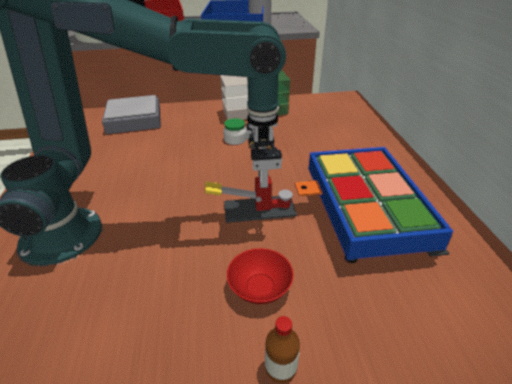

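The wrist view shows the saddle at (259,128) and the tab dot at (257,56), with the tab's front edge level at row 83. Next I compute the remaining offset from that dot, drive in and set down.

Run:
```python
from h import *
d=load("wrist7.npy");P=(np.array([555,22,67.]),Rz(-1))
x0,y0=257,56;g=d["frame"][y0-15:y0+16,x0-15:x0+16].sum(2).astype(float);w=(g<200)*1.;yy,xx=np.mgrid[-15:16,-15:16]
q=(x0+(w*xx).sum()/w.sum(),y0+(w*yy).sum()/w.sum());dot=plane(ray(d,q,P),72);sa=plane(ray(d,(258.7,127.3),P),55)
delta=dot-sa;print(q,dot,sa,delta)
t=np.array([555+delta[0],22+delta[1]]);print(t)
assert abs(t[0]-606.5)<5 and abs(t[1]-22)<5
t[0]=(t[0]+606.5)/2
print(move_l((t[0],t[1],67),v=70,guard=8),read_eef_pos(),read_force())
print(move_l((t[0],t[1],60.5),v=15,guard=6),read_eef_pos(),read_force())
shot("side","8");shot("scene","8");shot("wrist","8");print(read_time_s())
S=load("side8.npy");cv2.imwrite("pics/s8.png",cv2.resize(S["frame"][120:260,180:370],None,fx=4,fy=4,interpolation=2)[:,:,::-1])
```

```text
(np.float64(nan), np.float64(nan)) [574.88649142  21.05471045  72.        ] [619.03170516  20.43317816  55.        ] [-44.14521374   0.62153229  17.        ]
[510.85478626  22.62153229]<stdin>:4: RuntimeWarning: invalid value encountered in scalar divide
Traceback (most recent call last):
AssertionError
```

Run:
```python
from h import *
d=load("wrist7.npy");P=(np.array([555,22,67.]),Rz(-1))
x0,y0=257,56;g=d["frame"][y0-15:y0+16,x0-15:x0+16].sum(2).astype(float);w=(g<300)*1.;yy,xx=np.mgrid[-15:16,-15:16]
q=(x0+(w*xx).sum()/w.sum(),y0+(w*yy).sum()/w.sum());dot=plane(ray(d,q,P),72);sa=plane(ray(d,(258.7,127.3),P),55)
delta=dot-sa;print(q,dot,sa,delta)
t=np.array([555+delta[0],22+delta[1]]);print(t)
assert abs(t[0]-606.5)<5 and abs(t[1]-22)<5
t[0]=(t[0]+606.5)/2
print(t,move_l((t[0],t[1],67),v=70,guard=8),read_eef_pos(),read_force())
print(move_l((t[0],t[1],60.5),v=15,guard=6),read_eef_pos(),read_force())
shot("side","8");shot("scene","8");shot("wrist","8");print(read_time_s())
S=load("side8.npy");cv2.imwrite("pics/s8.png",cv2.resize(S["frame"][120:260,180:370],None,fx=4,fy=4,interpolation=2)[:,:,::-1])
```

```text
(np.float64(256.89461883408075), np.float64(55.087443946188344)) [670.77959869  20.7228563   72.        ] [619.03170516  20.43317816  55.        ] [51.74789352  0.28967814 17.        ]
[606.74789352  22.28967814]
[606.62394676  22.28967814] False [606.10816254  22.33460344  66.72182041] [ 0.77584587 -0.39275156 -7.62686844]
True [606.85426401  22.2842459   61.92040451] [-0.46242943  0.20435631  6.6052904 ]
10.35
```

View pics/s8.png

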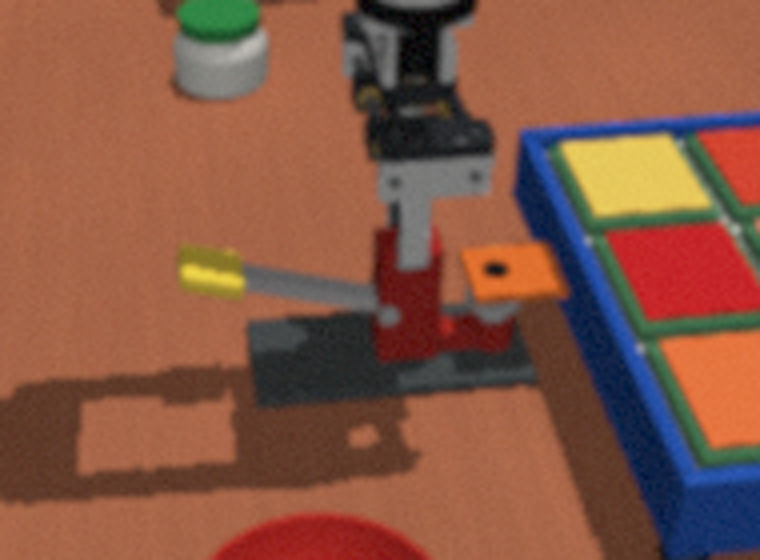

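View pics/wrist8.png

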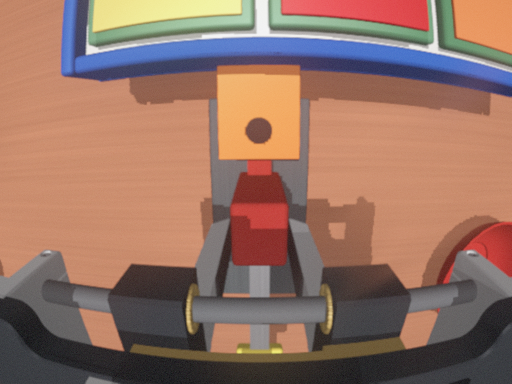

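The jack is down under the tab: contact force changed from -8 to +6.6 N, and the dot at (259,130) sits where the saddle centre was. Release, retreat and inspect.

Run:
```python
from h import *
R=Rz(-1)
gripper_to(0.75); print(read_opening())
move_l((606.6,22.3,200),v=150); move_l((470.5,24.5,200),v=250); gripper_to(0.0);pause(.2)
d=shot("wrist","9");shot("scene","9");shot("side","9");print(read_eef_pos(),read_force(),read_time_s())
S=load("side9.npy");cv2.imwrite("pics/s9.png",cv2.resize(S["frame"][120:260,180:370],None,fx=4,fy=4,interpolation=2)[:,:,::-1])
```

```text
0.7445176313149199
[470.49887307  24.49990079 199.98599842] [-0.1430724  -0.01172098 -0.1667256 ] 14.3333
```

View pics/wrist9.png

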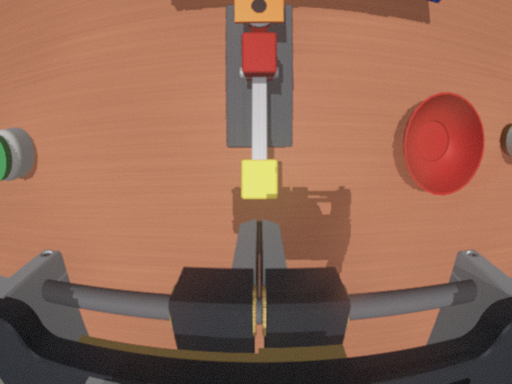

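View pics/s9.png

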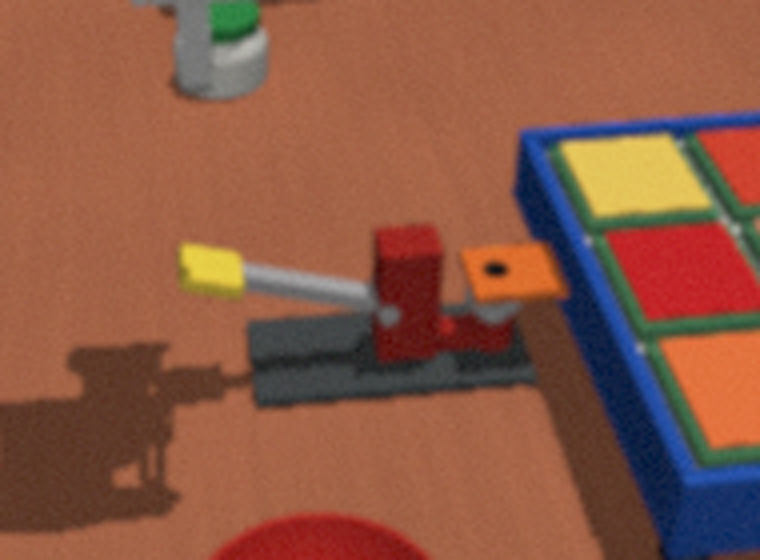

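Run:
```python
from h import *
R=Rz(-1);d=load("wrist9.npy")
m,l,b=blobs(d,(24,120,120),(34,255,255),100);print([e[2] for e in b]); c=min(b,key=lambda e:np.hypot(e[2][0]-259,e[2][1]-180))
p=plane(ray(d,c[2],(np.array([470.5,24.5,200]),R)),97);print(p)
assert np.hypot(p[0]-470.5,p[1]-24.5)<6
x,y=(p[0]+470.5)/2,(p[1]+24.5)/2
move_l((x,y,108),v=180)
for z in (90,70,50,38):
    g=move_l((x,y,z),v=60,guard=35);print(z,g,read_eef_pos().round(1) if hasattr(read_eef_pos(),'round') else read_eef_pos(),np.round(read_force(),1))
    if g: break
shot("side","10");print(read_time_s())
S=load("side10.npy");cv2.imwrite("pics/s10.png",cv2.resize(S["frame"][120:260,180:370],None,fx=4,fy=4,interpolation=2)[:,:,::-1])
```

```text
[[261.9, 180.8]]
[470.49123073  20.64477562  97.        ]
90 False [470.2  22.6  89.6] [-0.3 -1.  -0.2]
70 False [470.2  22.6  69.6] [ 0.3 -0.2 -0.7]
50 False [470.   22.5  49.7] [-1.4 -1.   3. ]
38 False [470.7  22.5  37.7] [0.8 0.  2.5]
16.8083
```

View pics/s10.png

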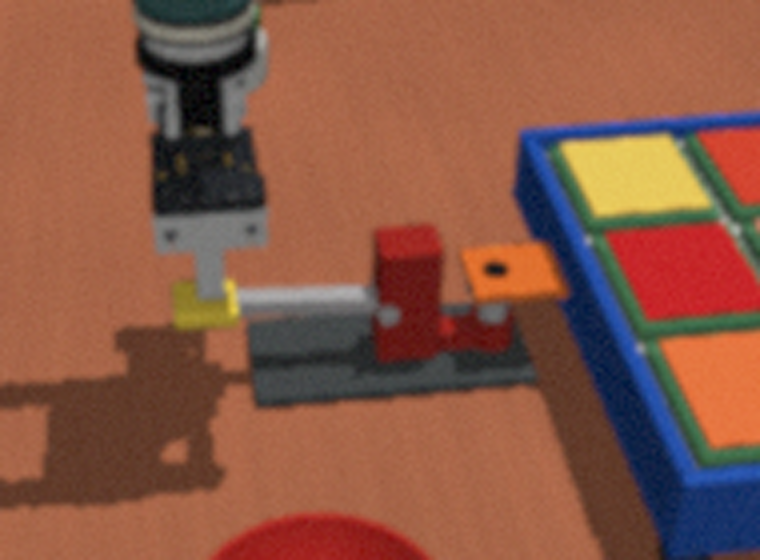

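Run:
```python
from h import *
S=load("side10.npy");
pp=lambda P:((cv2.projectPoints(np.array([P],float),np.array(S["rvec"],float),np.array(S["tvec"],float),np.array(S["mtx"]),None)[0].ravel()-[180,120])*4).round(0)
for P in ((470.7,22.5,37.7),(470.7,22.5,60),(448,3,37),(492,3,37),(448,3,60),(492,3,60)):print(P,pp(P))
d=shot("wrist","10");shot("scene","10");cv2.imwrite("pics/sc10.png",cv2.resize(load("scene10.npy")["frame"][90:280,200:390],None,fx=3,fy=3,interpolation=2)[:,:,::-1])
print(read_opening(),read_eef_pos(),read_force(),read_time_s())
```

```text
(470.7, 22.5, 37.7) [209. 331.]
(470.7, 22.5, 60) [207. 307.]
(448, 3, 37) [179. 353.]
(492, 3, 37) [242. 347.]
(448, 3, 60) [176. 327.]
(492, 3, 60) [240. 321.]
0.002290946561932411 [470.8383299   22.55087441  38.27351439] [0.22740954 0.83266349 2.87325202] 16.9083
```

View pics/wrist10.png

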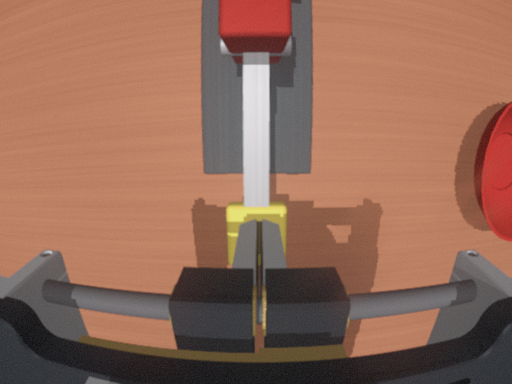

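View pics/sc10.png

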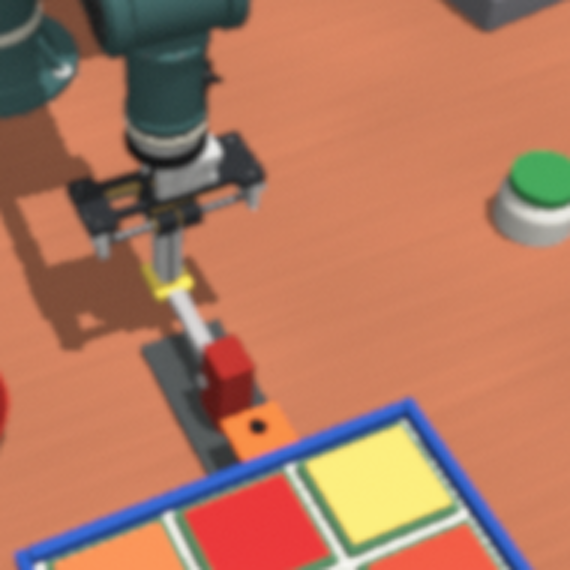

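The side view (finger tip near crop row 300, about z 62) and the level handle (about 0.3 rad) show the real finger tip roughly 23 mm above the reported TCP. Full stroke should therefore come near TCP z of 3 to 5, so I'll continue slowly with a guard.

Run:
```python
from h import *
x,y=470.5,22.6
for z in (30,22,15,10,7):
    g=move_l((x,y,z),v=40,guard=20);print(z,g,np.round(read_eef_pos(),1),np.round(read_force(),1))
    if g: break
shot("side","11");print(read_time_s())
S=load("side11.npy");cv2.imwrite("pics/s11.png",cv2.resize(S["frame"][120:260,180:370],None,fx=4,fy=4,interpolation=2)[:,:,::-1])
```

```text
30 False [470.6  22.6  31.2] [-3.   0.5 11.7]
22 False [470.3  22.6  23.5] [-4.9 -0.3 13.3]
15 False [470.5  22.6  16.5] [-4.3 -0.  13.4]
10 False [470.9  22.6  11.7] [-4.   0.3 13. ]
7 False [471.2  22.6   8.9] [-4.3  0.6 12.6]
18.5083
```

View pics/s11.png

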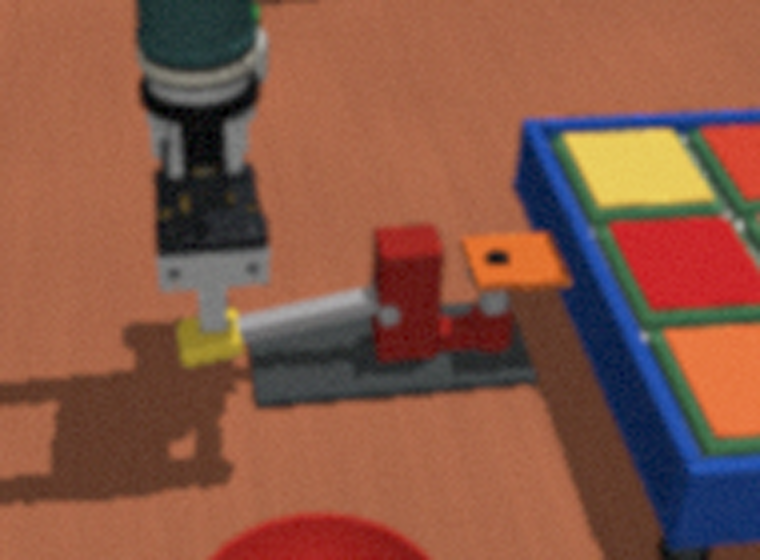

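Run:
```python
from h import *
x,y=470.5,22.6
for z in (4,2,0,-1.5,-3,-4.5,-6):
    g=move_l((x,y,z),v=15,guard=15);f=read_force();p=read_eef_pos();print(z,g,np.round(p,1),np.round(f,1))
    if g or f[2]>24: break
pause(.3);print(np.round(read_eef_pos(),1),np.round(read_force(),1))
shot("side","12");print(read_time_s())
S=load("side12.npy");cv2.imwrite("pics/s12.png",cv2.resize(S["frame"][120:260,180:370],None,fx=4,fy=4,interpolation=2)[:,:,::-1])
```

```text
4 False [471.6  22.5   6.2] [-4.3 -0.1 13.7]
2 False [471.9  22.5   4.3] [-3.3  0.9 14.1]
0 False [472.2  22.5   2.4] [-3.2 -0.2 13.3]
-1.5 False [472.5  22.5   1.1] [-3.3 -0.4 13.9]
-3 False [ 4.727e+02  2.250e+01 -3.000e-01] [-2.4  0.2 14.3]
-4.5 False [473.   22.5  -1.7] [-2.3  0.8 14.4]
-6 False [473.3  22.5  -3. ] [-1.7 -0.  14.8]
[473.3  22.5  -3. ] [-2.2 -0.7 14.3]
20.775
```

View pics/s12.png

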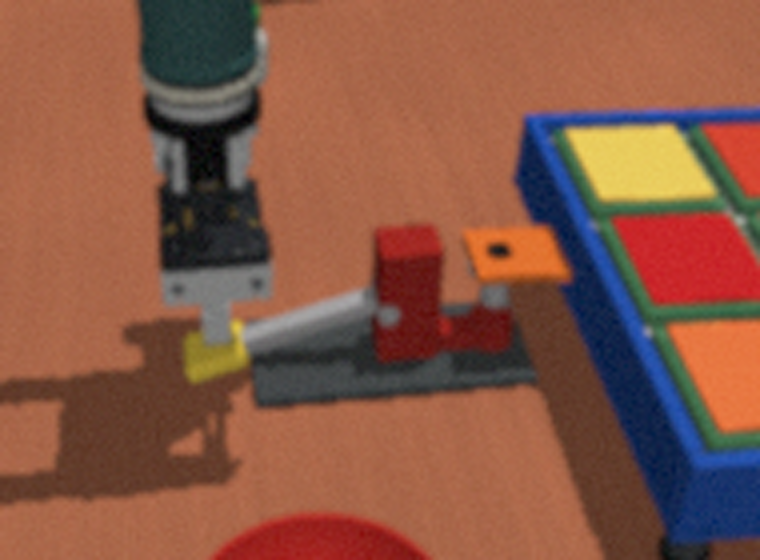

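Run:
```python
from h import *
x,y=470.5,22.6
for z in (-7,-8,-9,-10,-11,-12,-13):
    g=move_l((x,y,z),v=12,guard=15);f=read_force();p=read_eef_pos();print(z,g,np.round(p,1),np.round(f,1))
    if g or f[2]>22: break
pause(.2);print(np.round(read_eef_pos(),1),np.round(read_force(),1),np.round(read_tcp_rot(),3).tolist())
d=shot("side","13");s=shot("scene","13");print(read_time_s())
def dot(d,x0,y0):
    g=d["frame"][y0-6:y0+7,x0-6:x0+7].sum(2).astype(float);w=np.clip(300-g,0,None);yy,xx=np.mgrid[-6:7,-6:7];return (x0+(w*xx).sum()/w.sum(),y0+(w*yy).sum()/w.sum())
for a,b in (("9",(303,187)),("13",(304,182))): print(a,dot(load(f"side{a}.npy"),*b))
cv2.imwrite("pics/s13.png",cv2.resize(d["frame"][120:260,180:370],None,fx=4,fy=4,interpolation=2)[:,:,::-1])
cv2.imwrite("pics/sc13.png",cv2.resize(s["frame"][90:280,200:390],None,fx=3,fy=3,interpolation=2)[:,:,::-1])
```

```text
-7 False [473.5  22.5  -3.3] [-2.6 -0.2 18. ]
-8 False [473.6  22.5  -3.6] [-4.7  1.2 21.5]
-9 False [473.7  22.5  -3.9] [-6.6  0.4 23.7]
[473.7  22.5  -3.9] [-5.1 -0.2 23.7] [[1.0, -0.017, 0.001], [-0.017, -1.0, 0.0], [0.001, -0.0, -1.0]]
21.825
9 (np.float64(303.3073529411765), np.float64(187.05625))
13 (np.float64(303.98645696810837), np.float64(182.2512013979904))
```

View pics/s13.png

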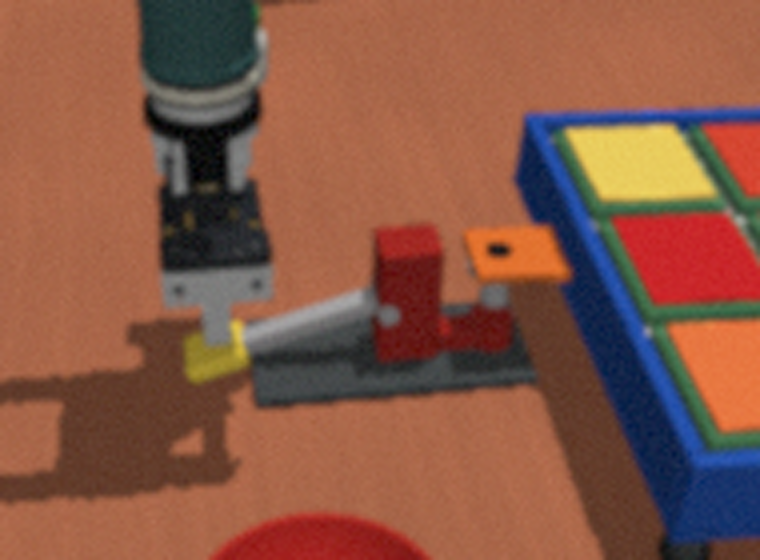

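View pics/sc13.png

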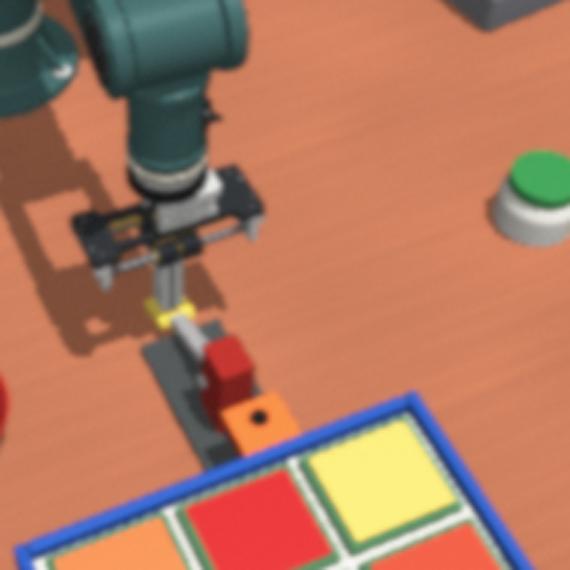

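Run:
```python
from h import *
def dot(d,x0,y0):
    g=d["frame"][y0-6:y0+7,x0-6:x0+7].sum(2).astype(float);w=np.clip(300-g,0,None);yy,xx=np.mgrid[-6:7,-6:7];return (x0+(w*xx).sum()/w.sum(),y0+(w*yy).sum()/w.sum())
for a,b,c in (("9",(303,187),(287,232)),("13",(304,182),(286,229))):
    D=load(f"side{a}.npy");S=load(f"scene{a}.npy");q=dot(D,*b);r=dot(S,*c);print(q,r,tri([ray(D,q),ray(S,r)]))
# handle slope in side view 9/13 : pad centre
for a in ("9","13"):
    D=load(f"side{a}.npy");S=load(f"scene{a}.npy");print(a,[e[1:] for e in blobs(D,(24,110,90),(34,255,255))[2]],[e[1:] for e in blobs(S,(24,110,90),(34,255,255))[2]][:3])
```

```text
(np.float64(303.3073529411765), np.float64(187.05625)) (np.float64(285.3690721649485), np.float64(231.65257731958764)) (array([672.29516052,  21.13893968,  72.46362856]), [0.7, 0.7])
(np.float64(303.98645696810837), np.float64(182.2512013979904)) (np.float64(285.65245098039213), np.float64(228.45343137254903)) (array([672.93945099,  20.74799908,  89.34666227]), [0.6, 0.6])
9 [([320, 156, 6, 12, 18], [322.8, 160.6]), ([330, 169, 27, 6, 36], [344.0, 172.1]), ([225, 182, 16, 12, 145], [232.5, 187.4])] [([248, 170, 17, 16, 174], [255.7, 176.9]), ([302, 233, 48, 38, 1081], [325.4, 251.2])]
13 [([321, 153, 38, 18, 453], [340.0, 161.2]), ([227, 201, 15, 14, 113], [233.3, 208.6])] [([250, 191, 14, 8, 46], [255.9, 193.8]), ([303, 231, 48, 39, 1111], [326.5, 250.1])]
```

The dot went from z 72.5 to 89.3 mm, a full lift, and the force climbed steeply at the stop. Now I let the handle back up slowly and check that the jack hasn't shifted.

Run:
```python
from h import *
def dot(d,x0,y0):
    g=d["frame"][y0-6:y0+7,x0-6:x0+7].sum(2).astype(float);w=np.clip(300-g,0,None);yy,xx=np.mgrid[-6:7,-6:7];return (x0+(w*xx).sum()/w.sum(),y0+(w*yy).sum()/w.sum())
x,y=470.5,22.6
move_l((x,y,30),v=40);move_l((x,y,80),v=50);print(np.round(read_force(),1));move_l((x,y,150),v=120);pause(.5)
D=shot("side","14");S=shot("scene","14");W=shot("wrist","14");print(read_time_s())
print(tri([ray(D,dot(D,303,187)),ray(S,dot(S,287,232))]))
cv2.imwrite("pics/s14.png",cv2.resize(D["frame"][120:260,180:370],None,fx=4,fy=4,interpolation=2)[:,:,::-1])
```

```text
[-0.4  0.2  0.3]
25.4833
(array([672.10544434,  21.26437122,  72.26983414]), [0.6, 0.6])
```

View pics/s14.png

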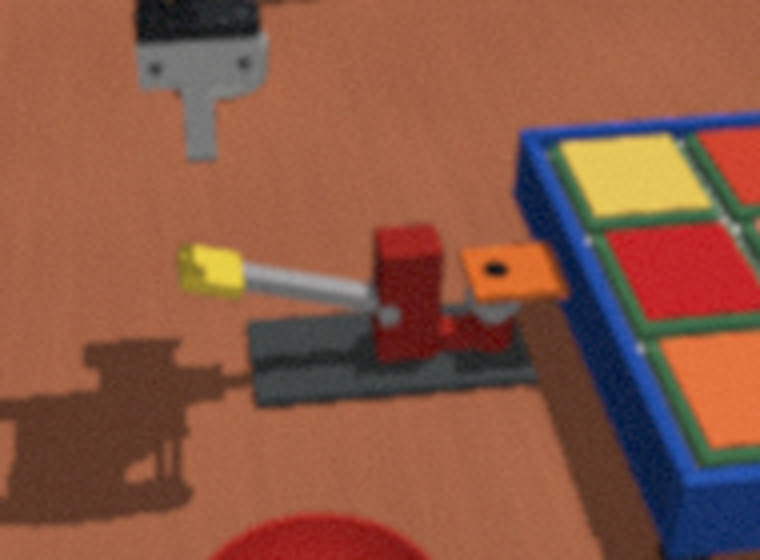

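View pics/wrist14.png

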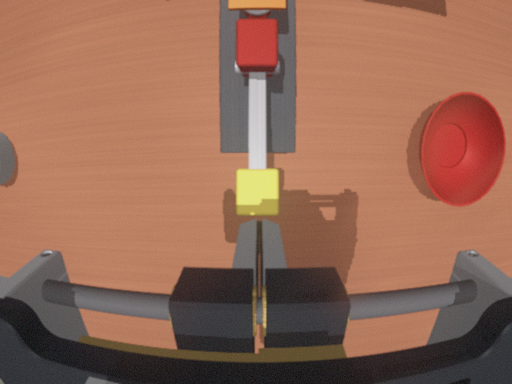

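The handle is fully up and the tray has settled (dot at z 72.3). The plate corners in the side crop match the view before pressing. Second press, same path.

Run:
```python
from h import *
def dot(d,x0,y0):
    g=d["frame"][y0-6:y0+7,x0-6:x0+7].sum(2).astype(float);w=np.clip(300-g,0,None);yy,xx=np.mgrid[-6:7,-6:7];return (x0+(w*xx).sum()/w.sum(),y0+(w*yy).sum()/w.sum())
x,y=470.5,22.6
move_l((x,y,80),v=100)
for z,v in ((30,50),(0,40),(-6,20),(-9.5,12)):
    g=move_l((x,y,z),v=v,guard=25);print(z,g,np.round(read_eef_pos(),1),np.round(read_force(),1))
    if g:break
pause(.5);print(np.round(read_eef_pos(),1),np.round(read_force(),1))
D=shot("side","15");S=shot("scene","15");print(read_time_s())
print(tri([ray(D,dot(D,304,182)),ray(S,dot(S,286,229))]))
cv2.imwrite("pics/s15.png",cv2.resize(D["frame"][120:260,180:370],None,fx=4,fy=4,interpolation=2)[:,:,::-1])
```

```text
30 False [469.4  22.6  31.2] [-6.7  0.3 12.6]
0 False [471.2  22.6   2. ] [-5.8  0.3 12.6]
-6 False [472.3  22.6  -3.4] [-4.6  0.7 12.8]
-9.5 False [472.6  22.5  -4.3] [-10.3   0.2  26.4]
[472.6  22.5  -4.3] [-9.4 -0.5 25.1]
29.875
(array([673.11496762,  20.63059972,  89.47809845]), [0.7, 0.7])
```

View pics/s15.png

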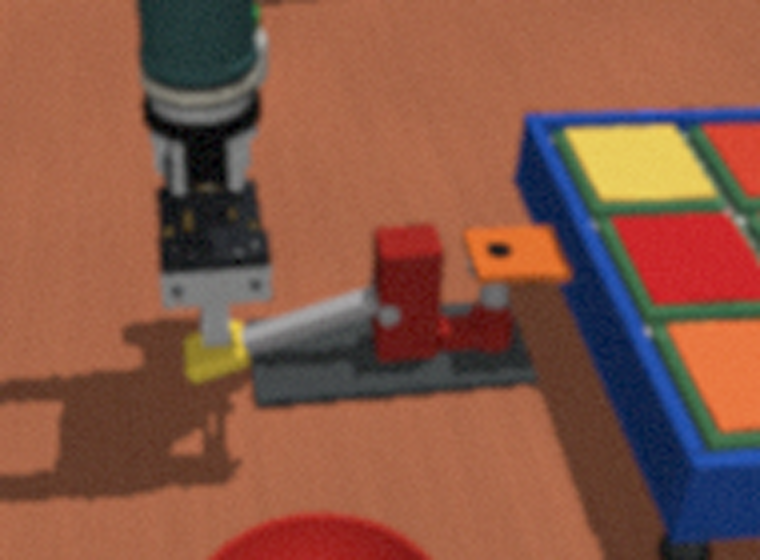

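Same as the first press: handle on its stop, tray raised (dot at z 89.5), steady 25 N, jack unmoved. Handing in.

Run:
```python
from h import *
sign_off(); print(np.round(read_force(),1),read_time_s())
```

```text
the job is handed in; nothing more can be done
the job is handed in; nothing more can be done
```

The job is handed in at about 30 s with the handle held on its stop and the tray raised on the jack. No verdict was reported.

**What I did:** I gripped the jack by its housing and set it flat with the saddle under the tab. Just before insertion the dot and saddle lined up to 0.3 mm sideways. In the fore-and-aft direction, two estimates of the remaining travel agreed to about 0.25 mm. I then pressed the handle to its stop, let it fully up, and pressed it to the stop again.

**Last checks:**

| Stage | Height of dot on tab top (mm) |
|---|---|
| Handle up, before pressing | 72.5 |
| First press, on the stop | 89.3 |
| Handle back up | 72.3 |
| Second press, held | 89.5 |

- **Holding force:** the final push is steady at about 25 N upward, with about 9 N sideways (mostly friction on the sloping pad).
- **Jack:** it did not visibly move between the two presses in the side view.
- **Bystanders:** I never moved the arm near the bowl, the bottle or the tub. I did not measure their positions again at the end.

**What disagreed:**
- **Fingertip height:** with the fingers shut, the tips pressed about 23 to 30 mm higher than the reported tool point. The stop came at a reported height of about -3 mm, so I judged it from the rise in force and from the images.
- **Calibration:** the wrist and fixed cameras differed by 2 to 5 mm on the dot's position, so I used the wrist camera's relative measurement for the placing.

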